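# Open the safety-capped solvent bottle

## Task

Open the bottle with the orange push-and-turn safety cap: press the cap down and, keeping it pressed, twist it counter-clockwise (seen from above) past its catch until it is free, then lift it straight up off the neck. Finish while still holding the cap in the gripper, upright and still, about 10 cm above where it sat and right over its own bottle; do not put it down or let go. Leave the blue-capped bottle shut and do not disturb the other things on the worktop.

Things in the scene. Friction and masses are not known exactly. Their poses are not given: they have to be found in the camera images.
- cap_orange_center (a point): centre (half-way up) of the orange ribbed round cap, 46 mm across, 34 mm tall, 30 g, z up; white curved arrow and black index mark (its x) on top. Closed: 149 mm above the worktop on bottle_orange's axis, x along the bottle's x within 0.1 rad. Two inner lugs under the neck's lugs: 4 mm down clears the catch; pressed, turned 0.65 to 2.4 rad counter-clockwise it lifts off; clear of the neck 25 mm up. No clockwise turn.
- bottle_orange: white bottle, orange label band, orange cap, in a round steel foot fixed to the worktop (cannot move or turn); foot 100 mm across, bottle 72 mm across, shoulder sloping from 92 up to 111 mm height (25 mm or more below the cap's skirt at the cap's radius), neck top at 153 mm. Origin on its axis at worktop height, z up; x towards the black index mark on the shoulder.
- plunger_orange (a joint): spring plunger in the neck under the orange cap, pushing it up with about 6 N when closed and 9 N at the bottom: 0 m with the cap closed and untouched, grows as the cap is pressed down (bottoms at 0.007), about -0.004 with the cap off.
- cap_blue_center (a point): centre (half-way up) of the blue ribbed round cap, 46 mm across, 34 mm tall, 30 g, z up; white curved arrow and black index mark (its x) on top. Closed: 149 mm above the worktop on bottle_blue's axis, x along the bottle's x within 0.1 rad. Same build as the orange one; to be left alone.
- bottle_blue: the same bottle and foot with a blue band and the blue cap, also fixed to the worktop; to be left shut. Origin on its axis at worktop height.
- plunger_blue (a joint): spring plunger under the blue cap, reading as plunger_orange does; to be left alone.
- glue_bottle: yellow glue bottle with an orange spout, standing, 38 x 58 x 164 mm, loose bystander; origin at the centre of its underside.
- tape_roll: roll of tan cloth tape standing flat, 104 x 100 x 48 mm, bystander that does not move; origin at the centre of its underside.
- orange_scraper: flat orange scraper, 55 x 110 x 10 mm, loose bystander lying on the worktop; origin at the centre of its underside.
- brass_tee: brass tee fitting, 38 x 49 x 23 mm, loose bystander; origin at the centre of its underside.
- red_pot: red plastic pot, 106 mm across, 110 mm tall, bystander that does not move; origin at the centre of its underside.
There are look-alikes about, which are no part of the job. Of the things shaped like the part that bears cap_orange_center, the orange one is meant.

How it is judged:
On the way, in this order (a step that is already met when the one before it is completed fails the run):
1. the orange cap is pressed down at least 3 mm (value of joint plunger_orange above 0.003 m), for 0.05 s.
2. the orange cap, still pressed, is turned at least 0.55 rad past its catch (angle between the x axis of cap_orange_center and the x axis of bottle_orange, either way round above 0.55 rad and value of joint plunger_orange above 0.001 m), for 0.05 s.
At the end, for the whole second after the job is handed in: the orange cap is held by the fingers (over 1 N), its centre 60 to 170 mm above where it sat (209 to 319 mm above the worktop), within 35 mm sideways of its bottle's axis, tilted less than 0.25 rad, moving slower than 30 mm/s, not touching the bottle; the blue cap is within 8 mm of where it was (z of cap_orange_center in the frame of bottle_orange between 0.209 and 0.319 m and horizontal distance between cap_orange_center and bottle_orange below 0.035 m and angle between cap_orange_center's own z axis and vertical below 0.25 rad and contact force between the fingers and cap_orange above 1 N and contact force between cap_orange and bottle_orange below 0.1 N and linear speed of cap_orange below 0.03 m/s and distance of cap_blue_center from where it was at the start of the episode below 0.008 m); the arm keeps its last pose, push and grip.
It fails at once if the blue cap is pressed down by 3 mm or shifted by 8 mm (value of joint plunger_blue above 0.003 m or distance of cap_blue_center from where it was at the start of the episode above 0.008 m).
It fails at once if the glue bottle, scraper or brass tee is moved by more than 30 mm (distance of any of glue_bottle, orange_scraper, brass_tee from where it was at the start of the episode above 0.03 m).
It also fails if it takes over 30 s, if anything falls off the work surface, if the arm or the gripper's body presses on something with over 40 N, if the wrist force passes 120 N, or if a joint passes its speed limit or range.

## Robot

A 6-joint arm with a two-finger parallel gripper is mounted at the origin on the work surface; the furniture and walls round the work are solid. World frame = base frame: x ahead of the robot, y to its left, z up, the work surface at z = 0. Lengths are in m, angles in rad, forces in N, time in s.
With the tool pointing down it reaches from about 0.275 to 0.85 m from the base axis. Payload 19 kg.
Tool frame: the origin (TCP) lies on the centre line of the jaws, within the pads' length; the fingertips stand 8 mm ahead of it and the grasp point (between the pads) lies 11 mm behind it; z points along the fingers, y is the line along which they close (so a half turn about z gives the same grasp; the last joint's range is limited). The gripper opens to 85 mm and grips with 20 to 120 N. Pads are 22 mm wide; open, the fingers measure 114 mm over their backs; the gripper's body (76 mm by 85 mm) begins 54 mm behind the grasp point. The pads swing forward as they close: fully open they stand 13 mm farther back than shut.
Start: joints at [1.198, 0.15, 1.437, -0, 1.554, -0.134], TCP at [0.136, 0.559, 0.239] pointing down, gripper open.
Joint ranges: [-2.8, 2.8], [-0.68, 2.1], [0.12, 2.68], [-1.39, 4.53], [0.16, 2.79], [-2.81, 2.81]. Speed limits (rad/s): [1.89, 1.89, 2.22, 3.01, 3.01, 3.01].

## Interface

Orientations are given as a rotation vector (axis times angle).
In Python, from rig import env gives the robot as it stands.
- The arm moves only by the shell command python3 -m creep 'ROWS'. ROWS is JSON, a list of rows, each an object with "delta_pos": the shift along the tool's x, y, z in units of 0.04 m (1.0 is 0.04 m), a list of three; "turn": the turn, a rotation vector about the tool's x, y, z in units of 4 degrees (1.0 is 4 degrees), a list of three; "grip": the opening, from 0 (shut) to 1 (fully open). In form: [{"delta_pos": [x, y, z], "turn": [rx, ry, rz], "grip": grip}, ...]. A call has 1 to 8 rows; each row shifts and turns the commanded pose from where the row before left it, along the tool's axes as they then stand; what a row does not reach is not made up. A row lasts 1/8 s, in which the tool goes at most 62.5 mm and 10.7 degrees, less where a joint would pass 70% of its speed; a pose out of reach is approached as far as the arm can. A call with a number of a shift or a turn outside -1 to 1 is refused whole. A call with a gripper value outside its range is refused whole. The fingers move at their own pace and stop on an object; the grip force is fixed at half the most. Time passes only in rows, so rows that do not move let the fingers close. It gives the time, the measured TCP pose, the force, the opening and the grip force at its end, in the units of the state.
- env.get_obs(): the state, without advancing time (a new reading comes with each control period).
- env.grab_frame(name): name is "side" or "top" or "wrist"; returns (picture, depth): 420x560x3 uint8, red, green, blue; 420x560 float32, m along the optical axis (not along the pixel's ray), 0 where there is no reading.
- env.camera_model(name): a dict with "mtx" (3x3 intrinsics, pixels), "world_to_cam" (4x4, takes a point from world to camera coordinates). Camera axes: x right, y up, looking along -z (the intrinsics and any distortion apply to the point x, -y, -z); pixel columns grow to the right and rows downward; lengths in m; the calibration is good to about 2 mm. A picture is of the moment at which its call begins: read the wrist's pose just before it. camera_model takes no time and is no camera call; for the wrist camera it gives the pose at the moment of the call.
- env.finish_job(): hands the job in; it is judged then, once.
The state is a dict: "time_s": time; "joints": joint angles; "joint_vel": joint speeds; "effort": joint torques, N m; "tcp_pos": TCP position; "ee_rot": TCP orientation; "wrist_force": force on the tool from outside, world axes, zero at the start; "ft_torque": the same for the moment, N m; "opening": opening from 0.0 (shut) to 1.0 (fully open); "grasp_force": force on a finger pad.
Only numpy, scipy, OpenCV 4.12 (cv2) and the standard library are available. Lean on these libraries where they do the work, as an engineer would, in place of code of your own. Each camera call takes 0.05 s, during which the arm holds its last target. There are 200 camera calls.

## Working session

There is one attempt and no reset: what is moved stays moved. The work goes in short steps, Python scripts to look and compute and a shell command to move; the robot and the scene stay as the last step left them, time stands still between calls to the robot, and variables do not carry over. Pictures are saved under pics/ and viewed, at most 10 in all, crops included, and the job is handed in when it is done.

```bash
mkdir -p pics; ls; python3 - <<'E'
from rig import env
import cv2,numpy as np,pickle
o=env.get_obs();print({k:np.round(v,3) for k,v in o.items()})
d={}
for n in("top","side"):
    m=env.camera_model(n);p,z=env.grab_frame(n);d[n]=(m,p,z)
    cv2.imwrite(f"pics/{n}0.png",p[...,::-1]);print(n,np.round(m["mtx"],1).tolist(),np.round(m["world_to_cam"],3).tolist(),[k for k in m])
pickle.dump(d,open("f0.pkl","wb"))
E
```

```text
pics
{'time_s': np.float64(0.0), 'joints': array([ 1.198,  0.151,  1.438,  0.   ,  1.554, -0.134]), 'joint_vel': array([-0.001, -0.   , -0.001, -0.002, -0.001, -0.001]), 'effort': array([ 1.0000e-03, -7.1309e+01, -5.7084e+01, -0.0000e+00,  1.0000e-02,
        0.0000e+00]), 'tcp_pos': array([0.136, 0.558, 0.239]), 'ee_rot': array([-3.740e-01, -3.119e+00,  2.000e-03]), 'wrist_force': array([-0.219,  0.083, -0.761]), 'ft_torque': array([ 0.017,  0.04 , -0.001]), 'grasp_force': np.float64(0.0), 'opening': np.float64(0.998)}
top [[413.0, 0.0, 278.7], [0.0, 413.0, 207.2], [0.0, 0.0, 1.0]] [[-0.007, -1.0, -0.008, 0.064], [0.996, -0.008, 0.089, -0.533], [-0.089, -0.008, 0.996, -1.014], [0.0, 0.0, 0.0, 1.0]] ['mtx', 'world_to_cam']
side [[433.5, 0.0, 282.4], [0.0, 433.5, 209.5], [0.0, 0.0, 1.0]] [[-0.968, -0.25, 0.017, 0.529], [0.216, -0.797, 0.564, -0.167], [-0.127, 0.549, 0.826, -1.019], [0.0, 0.0, 0.0, 1.0]] ['mtx', 'world_to_cam']
```

View pics/top0.png

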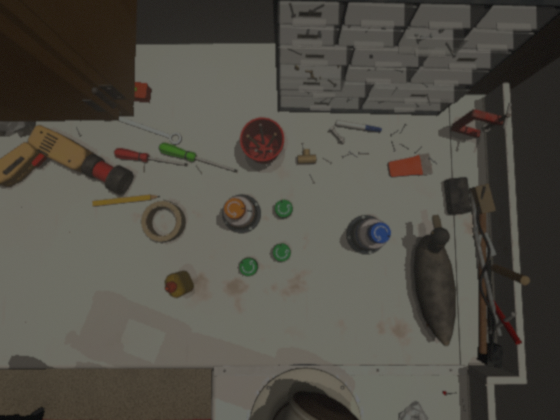

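View pics/side0.png

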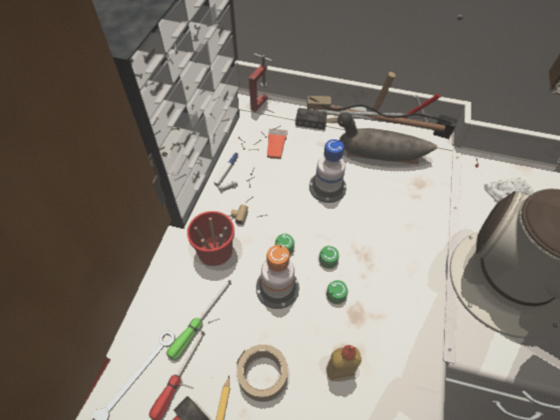

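The top view has the orange cap at about (235,208) and the blue one at (379,233). The glue bottle is at (178,285) and the tape roll at (163,221). In the side view the orange cap is at about (278,258). Next I'll measure its axis from both views.

```bash
cat > h.py <<'E'
import numpy as np,cv2
def proj(m,P):
    c=m["world_to_cam"]@np.append(P,1);q=m["mtx"]@np.array([c[0],-c[1],-c[2]]);return q[:2]/q[2]
def ray(m,u,v):
    W=np.linalg.inv(m["world_to_cam"]);d=np.linalg.inv(m["mtx"])@[u,v,1];return W[:3,3],W[:3,:3]@[d[0],-d[1],-d[2]]
def onz(m,u,v,z):
    o,d=ray(m,u,v);return o+d*(z-o[2])/d[2]
def cloud(m,z):
    v,u=np.mgrid[:z.shape[0],:z.shape[1]];d=np.stack([u,v,np.ones_like(u)],-1)@np.linalg.inv(m["mtx"]).T*z[...,None]
    W=np.linalg.inv(m["world_to_cam"]);return (d*[1,-1,-1])@W[:3,:3].T+W[:3,3]
def orange(p):
    h=cv2.cvtColor(p,cv2.COLOR_RGB2HSV);return (h[...,0]>4)&(h[...,0]<16)&(h[...,1]>140)&(h[...,2]>70)
E
python3 - <<'E'
import pickle;from h import *
d=pickle.load(open("f0.pkl","rb"))
for n,(u0,v0) in(("top",(235,208)),("side",(278,258))):
    m,p,z=d[n];k=orange(p).astype(np.uint8);w=np.zeros_like(k);w[v0-22:v0+22,u0-22:u0+22]=1;k*=w
    C=cloud(m,z);Q=C[(k>0)&(z>0)];t=Q[np.abs(Q[:,2]-.166)<.006]
    print(n,len(Q),len(t),"zrange",np.percentile(Q[:,2],[2,50,98]).round(3),"mean top",t.mean(0).round(4),"bbox mid",((t.max(0)+t.min(0))/2).round(4),np.ptp(t,axis=0).round(3))
    c,r=cv2.minEnclosingCircle(max(cv2.findContours(k,0,1)[0],key=cv2.contourArea));print(c,r,onz(m,*c,.166 if n=="top" else .155).round(4))
m,p,z=d["top"];C=cloud(m,z)
for nm,(u,v) in dict(glue=(178,285),pot=(263,140),blue=(379,233),tape=(163,205)).items():print(nm,C[v,u].round(3))
cv2.imwrite("pics/c0.png",np.hstack([cv2.resize(d["top"][1][175:240,200:270],None,fx=5,fy=5,interpolation=2),cv2.resize(d["side"][1][238:303,243:313],None,fx=5,fy=5,interpolation=2)])[...,::-1]*1)
E
```

```text
top 177 169 zrange [0.159 0.166 0.169] mean top [0.5196 0.1558 0.1657] bbox mid [0.5193 0.1565 0.1646] [0.039 0.043 0.009]
(234.10000610351562, 208.5) 10.210872650146484 [0.5182 0.1558 0.166 ]
side 176 176 zrange [0.163 0.166 0.168] mean top [0.5171 0.1585 0.1659] bbox mid [0.5175 0.159  0.1666] [0.04  0.041 0.007]
(280.26666259765625, 251.0) 8.29494857788086 [0.516  0.1446 0.155 ]
glue [0.35  0.288 0.116]
pot [0.705 0.099 0.025]
blue [ 0.463 -0.156  0.167]
tape [0.538 0.345 0.049]
```

View pics/c0.png

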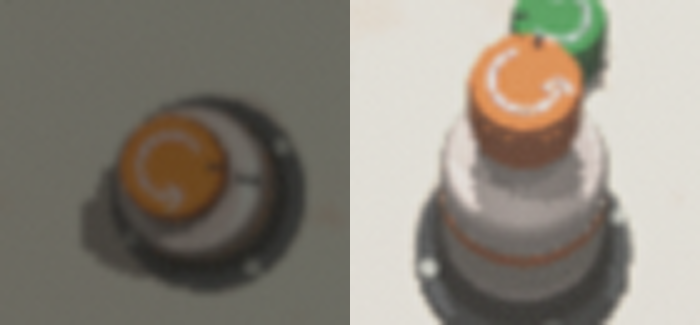

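The crop shows the cap's index pointing right in the top image (-y), in line with the shoulder mark. The two depth views agree within 3 mm on an axis at about (0.518, 0.157), top at z 0.166. I'll move over it at the present height, then turn clockwise so that joint 6 has room for the twist.

```bash
python3 -m creep '[{"delta_pos":[-0.97,-0.63,0],"turn":[0,0,0],"grip":1},{"delta_pos":[-0.97,-0.63,0],"turn":[0,0,0],"grip":1},{"delta_pos":[-0.97,-0.63,0],"turn":[0,0,0],"grip":1},{"delta_pos":[-0.97,-0.63,0],"turn":[0,0,0],"grip":1},{"delta_pos":[-0.97,-0.63,0],"turn":[0,0,0],"grip":1},{"delta_pos":[-0.97,-0.63,0],"turn":[0,0,0],"grip":1},{"delta_pos":[-0.97,-0.63,0],"turn":[0,0,0],"grip":1},{"delta_pos":[-0.97,-0.63,0],"turn":[0,0,0],"grip":1}]'
python3 -m creep '[{"delta_pos":[-0.97,-0.63,0],"turn":[0,0,0],"grip":1},{"delta_pos":[-0.97,-0.63,0],"turn":[0,0,0],"grip":1},{"delta_pos":[-0.97,-0.63,0],"turn":[0,0,0],"grip":1},{"delta_pos":[-0.97,-0.63,0],"turn":[0,0,0],"grip":1},{"delta_pos":[0,0,0],"turn":[0,0,1],"grip":1},{"delta_pos":[0,0,0],"turn":[0,0,1],"grip":1},{"delta_pos":[0,0,0],"turn":[0,0,1],"grip":1},{"delta_pos":[0,0,0],"turn":[0,0,1],"grip":1}]'
python3 -m creep '[{"delta_pos":[0,0,0],"turn":[0,0,1],"grip":1},{"delta_pos":[0,0,0],"turn":[0,0,1],"grip":1},{"delta_pos":[0,0,0],"turn":[0,0,1],"grip":1},{"delta_pos":[0,0,0],"turn":[0,0,1],"grip":1},{"delta_pos":[0,0,0],"turn":[0,0,1],"grip":1},{"delta_pos":[0,0,0],"turn":[0,0,1],"grip":1},{"delta_pos":[0,0,0],"turn":[0,0,1],"grip":1},{"delta_pos":[0,0,0],"turn":[0,0,0],"grip":1}]'
python3 - <<'E'
from h import *;from rig import env
from scipy.spatial.transform import Rotation as Ro
o=env.get_obs();m=env.camera_model("wrist");p,z=env.grab_frame("wrist");R=Ro.from_rotvec(o["ee_rot"]).as_matrix()
print(o["time_s"],o["joints"].round(3),o["tcp_pos"].round(4),o["wrist_force"].round(2));print(R.round(3))
k=orange(p)&(z>0);C=cloud(m,z);k&=np.abs(C[...,2]-.166)<.008;Q=C[k]
print(len(Q),Q.mean(0).round(4),((Q.max(0)+Q.min(0))/2).round(4),np.ptp(Q,axis=0).round(3))
print("img bounds",np.argwhere(k).min(0),np.argwhere(k).max(0));c=(Q.max(0)+Q.min(0))/2
print("tool-frame offset units",(R.T@(c-o["tcp_pos"])/.04).round(3))
cv2.imwrite("pics/w1.png",p[...,::-1])
E
```

```text
time_s: 1.1
tcp_pos: [0.3907, 0.288, 0.2391]
ee_rot: [-0.374, -3.119, 0.0]
wrist_force: [-0.0, 1.1, 0.6]
opening: 1.003
grasp_force: 0.0
time_s: 2.1
tcp_pos: [0.5168, 0.1546, 0.239]
ee_rot: [-0.808, -3.035, 0.001]
wrist_force: [-0.5, -0.8, -0.7]
opening: 1.003
grasp_force: 0.0
time_s: 3.1
tcp_pos: [0.5168, 0.1547, 0.239]
ee_rot: [-1.515, -2.752, 0.001]
wrist_force: [-0.0, 0.0, 0.9]
opening: 1.004
grasp_force: 0.0
3.1 [ 0.148  0.077  1.52  -0.     1.546 -0.416] [0.5168 0.1547 0.239 ] [-0.02  0.05  0.9 ]
[[-0.535  0.845 -0.001]
 [ 0.845  0.535 -0.   ]
 [ 0.    -0.001 -1.   ]]
1957 [0.5182 0.1592 0.1648] [0.5178 0.1603 0.1627] [0.044 0.043 0.009]
img bounds [196 255] [251 312]
tool-frame offset units [0.105 0.097 1.908]
```

View pics/w1.png

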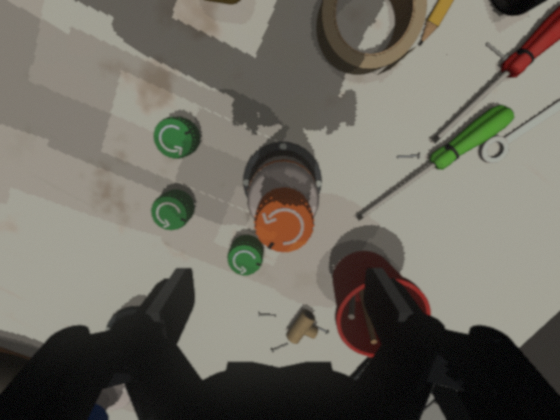

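The wrist view shows the orange cap at (285,220), between the open fingers and clear of its neighbours. It agrees with the earlier estimates to about 2 mm, so I take (0.518, 0.158). Now I'll descend and close.

```bash
python3 -m creep '[{"delta_pos":[0.05,0.07,0.4],"turn":[0,0,0],"grip":1},{"delta_pos":[0,0,0.5],"turn":[0,0,0],"grip":1},{"delta_pos":[0,0,0.5],"turn":[0,0,0],"grip":1},{"delta_pos":[0,0,0.5],"turn":[0,0,0],"grip":1},{"delta_pos":[0,0,0.4],"turn":[0,0,0],"grip":1},{"delta_pos":[0,0,0.2],"turn":[0,0,0],"grip":1},{"delta_pos":[0,0,0],"turn":[0,0,0],"grip":1}]'
python3 -m creep '[{"delta_pos":[0,0,0],"turn":[0,0,0],"grip":0},{"delta_pos":[0,0,0],"turn":[0,0,0],"grip":0},{"delta_pos":[0,0,0],"turn":[0,0,0],"grip":0},{"delta_pos":[0,0,0],"turn":[0,0,0],"grip":0},{"delta_pos":[0,0,0],"turn":[0,0,0],"grip":0},{"delta_pos":[0,0,0],"turn":[0,0,0],"grip":0}]'
```

```text
time_s: 4.03
tcp_pos: [0.5181, 0.1579, 0.1389]
ee_rot: [-1.515, -2.752, 0.001]
wrist_force: [-1.3, -0.1, 0.5]
opening: 0.997
grasp_force: 0.0
time_s: 4.78
tcp_pos: [0.5187, 0.158, 0.1401]
ee_rot: [1.515, 2.751, 0.002]
wrist_force: [3.6, 1.0, 5.6]
opening: 0.514
grasp_force: 60.2
```

Gripped at 44 mm opening with 60 N, and the side force is small. Now press.

```bash
python3 -m creep '[{"delta_pos":[0,0,0.08],"turn":[0,0,0],"grip":0},{"delta_pos":[0,0,0.07],"turn":[0,0,0],"grip":0},{"delta_pos":[0,0,0],"turn":[0,0,0],"grip":0},{"delta_pos":[0,0,0],"turn":[0,0,0],"grip":0}]'
```

```text
time_s: 5.28
tcp_pos: [0.5187, 0.158, 0.1342]
ee_rot: [1.515, 2.751, 0.002]
wrist_force: [1.0, 0.8, 8.4]
opening: 0.516
grasp_force: 60.5
```

The force of 8.4 N matches about 5.6 mm of plunger travel, which clears the 4 mm catch. Twist counter-clockwise (negative about tool z).

```bash
python3 -m creep '[{"delta_pos":[0,0,0],"turn":[0,0,-1],"grip":0},{"delta_pos":[0,0,0],"turn":[0,0,-1],"grip":0},{"delta_pos":[0,0,0],"turn":[0,0,-1],"grip":0},{"delta_pos":[0,0,0],"turn":[0,0,-1],"grip":0}]'
```

```text
time_s: 5.78
tcp_pos: [0.5186, 0.1579, 0.1342]
ee_rot: [1.114, 2.936, 0.001]
wrist_force: [0.1, 0.3, 8.4]
opening: 0.519
grasp_force: 60.5
```

```bash
python3 -c "
from rig import env
o=env.get_obs();print(o['joints'].round(3),o['ft_torque'].round(2))"
```

```text
[ 0.154  0.14   1.665 -0.     1.334 -0.692] [ 0.01 -0.08 -0.01]
```

There's no torque build-up and the press is holding, so I'll continue the twist.

```bash
python3 -m creep '[{"delta_pos":[0,0,0],"turn":[0,0,-1],"grip":0},{"delta_pos":[0,0,0],"turn":[0,0,-1],"grip":0},{"delta_pos":[0,0,0],"turn":[0,0,-1],"grip":0},{"delta_pos":[0,0,0],"turn":[0,0,-1],"grip":0},{"delta_pos":[0,0,0],"turn":[0,0,-1],"grip":0},{"delta_pos":[0,0,0],"turn":[0,0,-1],"grip":0},{"delta_pos":[0,0,0],"turn":[0,0,-1],"grip":0},{"delta_pos":[0,0,0],"turn":[0,0,-1],"grip":0}]'
python3 -m creep '[{"delta_pos":[0,0,0],"turn":[0,0,-1],"grip":0},{"delta_pos":[0,0,0],"turn":[0,0,-1],"grip":0},{"delta_pos":[0,0,0],"turn":[0,0,-1],"grip":0},{"delta_pos":[0,0,0],"turn":[0,0,-1],"grip":0},{"delta_pos":[0,0,0],"turn":[0,0,-1],"grip":0},{"delta_pos":[0,0,0],"turn":[0,0,-1],"grip":0},{"delta_pos":[0,0,0],"turn":[0,0,-1],"grip":0},{"delta_pos":[0,0,0],"turn":[0,0,0],"grip":0}]'
python3 - <<'E'
from h import *;from rig import env
o=env.get_obs();print(o['joints'].round(3),o['ft_torque'].round(2))
a=env.grab_frame("top")[0][160:260,180:300];b=env.grab_frame("side")[0][200:300,220:340]
cv2.imwrite("pics/t2.png",np.hstack([cv2.resize(x,None,fx=3,fy=3,interpolation=2) for x in(a,b)])[...,::-1])
E
```

```text
time_s: 6.78
tcp_pos: [0.5186, 0.1579, 0.1342]
ee_rot: [0.261, 3.129, 0.0]
wrist_force: [0.2, -0.4, 8.3]
opening: 0.515
grasp_force: 60.5
time_s: 7.78
tcp_pos: [0.5185, 0.1578, 0.1342]
ee_rot: [-0.502, 3.1, -0.001]
wrist_force: [-0.4, -1.3, 9.1]
opening: 0.513
grasp_force: 60.5
[ 0.153  0.14   1.665 -0.     1.335 -1.738] [-0.2   0.14 -0.01]
```

View pics/t2.png

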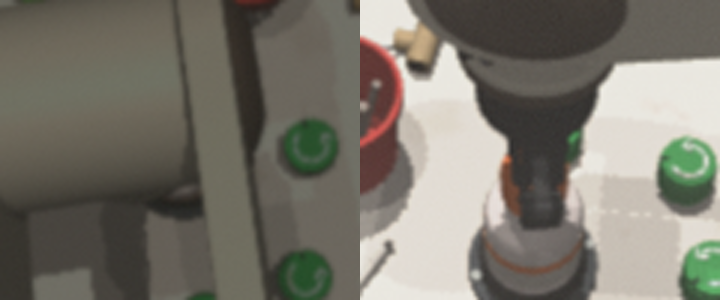

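The cap's top is hidden by the arm; the side crop shows the fingers on it at about (535,185). Lift slowly and watch the force.

```bash
python3 -m creep '[{"delta_pos":[0,0,-0.1],"turn":[0,0,0],"grip":0},{"delta_pos":[0,0,-0.1],"turn":[0,0,0],"grip":0},{"delta_pos":[0,0,-0.1],"turn":[0,0,0],"grip":0},{"delta_pos":[0,0,0],"turn":[0,0,0],"grip":0}]'
```

```text
time_s: 8.38
tcp_pos: [0.5181, 0.1579, 0.1454]
ee_rot: [0.5, -3.101, 0.0]
wrist_force: [0.2, 0.7, -0.3]
opening: 0.517
grasp_force: 60.9
```

It's free, with no pull-back force above the closed height. Lift to about 10 cm.

```bash
python3 -m creep '[{"delta_pos":[0,0,-0.2],"turn":[0,0,0],"grip":0},{"delta_pos":[0,0,-0.3],"turn":[0,0,0],"grip":0},{"delta_pos":[0,0,-0.4],"turn":[0,0,0],"grip":0},{"delta_pos":[0,0,-0.4],"turn":[0,0,0],"grip":0},{"delta_pos":[0,0,-0.4],"turn":[0,0,0],"grip":0},{"delta_pos":[0,0,-0.4],"turn":[0,0,0],"grip":0},{"delta_pos":[0,0,-0.25],"turn":[0,0,0],"grip":0},{"delta_pos":[0,0,0],"turn":[0,0,0],"grip":0}]'
python3 -m creep '[{"delta_pos":[0,0,0],"turn":[0,0,0],"grip":0},{"delta_pos":[0,0,0],"turn":[0,0,0],"grip":0},{"delta_pos":[0,0,0],"turn":[0,0,0],"grip":0},{"delta_pos":[0,0,0],"turn":[0,0,0],"grip":0}]'
python3 - <<'E'
from h import *;from rig import env
a=env.grab_frame("side")[0][130:310,160:400];b=env.grab_frame("wrist")[0][100:280,160:400]
cv2.imwrite("pics/l3.png",np.vstack([cv2.resize(x,None,fx=1.6,fy=1.6,interpolation=2) for x in(a,b)])[...,::-1])
E
```

```text
time_s: 9.38
tcp_pos: [0.5184, 0.1579, 0.2399]
ee_rot: [-0.5, 3.101, -0.0]
wrist_force: [-0.9, -0.4, 0.1]
opening: 0.514
grasp_force: 60.9
time_s: 9.88
tcp_pos: [0.5182, 0.1579, 0.2392]
ee_rot: [0.5, -3.101, 0.0]
wrist_force: [0.7, -0.4, 0.1]
opening: 0.514
grasp_force: 60.9
```

View pics/l3.png

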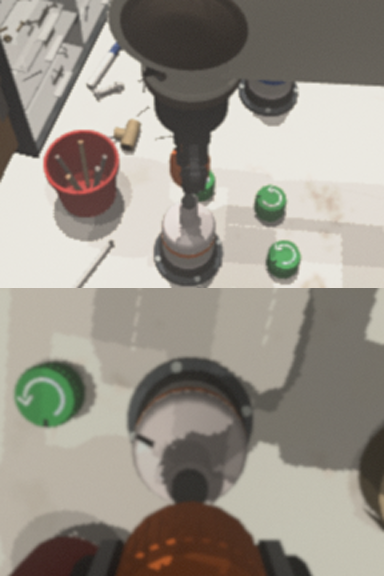

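The side crop shows the cap in the fingers at about (185,165), above the bare neck at (188,202). The wrist crop shows it held upright between the pads. Handing in.

```bash
python3 -c "
from rig import env
print(env.finish_job())"
```

```text
the job is handed in; nothing more can be done
None
```

The orange cap was pressed, twisted free and lifted; I handed the job in with it held still in the gripper about 10 cm above where it sat, over its bottle, and steered clear of the blue-capped bottle and the bystanders (the judge returned no verdict).

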